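# Clear the test projector's light path and hold the star ball in it

### The job

Two stray spacer tubes stand in front of the test projector: stand each upright in the rack, in the row that already holds the tube of its own length. Then lift the star dish off its pedestal by the handle and, keeping it level so that the loose steel ball stays inside the white ring in its middle, turn it a quarter turn so that the handle is square to the projector's light beam and points to the robot's side, and hold the ball 10 cm straight in front of the middle of the projector's lens. Finish while still holding it there, and leave the racked tubes and everything else on the counter where it stands.

Things in the scene. Friction and masses are not known exactly. Their poses are not given: they have to be found in the camera images.
- projector_lens (a point): Centre of the front of the lens barrel (72 mm across, stands 60 mm out of the box), 105 mm above the counter. Chrome projector, fixed: box 240 long x 150 wide x 170 mm high, 211 mm with the handle on top. The level light beam leaves along this point's -x axis, away from the box; z is up; +y points away from the robot, so -y is the robot's side of the beam.
- rack: Fixed wooden rack, 170 (x) x 124 mm (y); origin at the centre of its underside, z up. Floor 5 mm above the counter; rails 7 mm higher than the floor bound it and part it at y = 0 into two rows along x, centred at y = +30 and -30 mm, each 56 mm wide, 160 mm long inside. One tube stands near the +x end of each row; x from -65 to 0 mm is free for a tube's centre.
- racked_short_mid (a point): Centre (half-way up) of the short tube already standing in the rack, like stray_short; it shows which row (rack y above or below 0) is the short row. Stands at rack x 40 to 50 mm.
- racked_long_mid (a point): Centre (half-way up) of the long tube already standing in the rack, like stray_long; it shows which row is the long row. Stands at rack x 40 to 50 mm.
- stray_short_mid (a point): Centre (half-way up) of the short stray spacer tube: upright brass tube 30 mm in diameter and 50 mm high with a black bore, 55 g; its z axis is the tube's axis. Stands on the counter in front of the projector.
- stray_long_mid (a point): Centre (half-way up) of the long stray spacer tube: same look, 30 mm in diameter and 72 mm high, 80 g; z axis along the tube. Stands on the counter in front of the projector.
- star_dish: Shallow round black dish, 92 mm across, 20 mm high, with a flat wooden handle, 90 to 140 g; origin at the centre of its foot's underside, z up, +x from its middle along the handle. It stands loose on a fixed wooden pedestal 36 mm high, 90 mm across, the handle about along the beam. A white ring of 16 mm radius marks the middle; the slope is 4, then 10 degrees from 8 mm out.
- dish_handle (a point): Middle of the free part of the handle, where to grip it: 88 mm from the dish's axis along the dish's +x, 15 mm above its underside (51 mm above the counter at the start). The handle is a bar 12 mm wide (y), 18 mm high (z), from 44 to 118 mm out (x). Axes as the dish's.
- dish_middle (a point): The point where the ball's centre is when it rests in the middle of the dish: 19 mm above the underside of the dish, on its axis. Axes as the dish's.
- star_ball_center (a point): Centre of the polished steel ball, 20 mm in diameter, 33 g, loose in the dish: it rolls easily when the dish is tilted or jerked. This is the point to bring 100 mm in front of the lens, at its height.
- petzval_lens: Bystander: brass lens standing upright, 72 mm across and 105 mm high; origin at the centre of its underside. Leave it alone.
- cap_holder: Bystander: white porcelain holder with three black lens caps, 60 x 100 x 62 mm high; origin at the centre of its underside. Leave it alone.
- adapter: Bystander: black steel adapter ring, 68 mm across, 12 mm high, lying flat; origin at the centre of its underside. Leave it alone.
- filter_case: Bystander: faded red square filter case, 85 x 85 x 18 mm; origin at the centre of its underside. Leave it alone.
- blower: Bystander: black rubber dust blower standing with its nozzle up, 56 mm across, 110 mm high; origin at the centre of its underside. Leave it alone.
Not all that is in view belongs to the job. Leave any pink look-alike of the part that bears stray_long_mid alone.

How it is judged:
By the outcome, as a careful person would: the job done as asked, in the order asked, and still so for the second after the job is handed in, while the arm keeps its last pose, push and grip.
It also fails if it takes over 72 s, if anything falls off the work surface, if the arm or the gripper's body presses on something with over 40 N, if the wrist force passes 120 N, or if a joint passes its speed limit or range.

### The arm

A 7-joint arm with a two-finger parallel gripper is mounted at the origin on the work surface. World frame = base frame: x ahead of the robot, y to its left, z up, the work surface at z = 0. Lengths are in m, angles in rad, forces in N, time in s.
With the tool pointing down it reaches from about 0.4 to 0.925 m from the base axis. Payload 5.6 kg.
Tool frame: the origin (TCP) lies on the front face of the gripper's body, between the roots of the fingers; the fingertips stand 73 mm ahead of it and the grasp point (between the pads) lies 54 mm ahead of it; z points along the fingers, y is the line along which they close (so a half turn about z gives the same grasp; the last joint's range is limited). The gripper opens to 85 mm and grips with 20 to 120 N. Pads are 22 mm wide; open, the fingers measure 114 mm over their backs; the gripper's body (76 mm by 85 mm) begins 54 mm behind the grasp point. The pads swing forward as they close: fully open they stand 13 mm farther back than shut.
Start: joints at [-1.19, 0.468, -0.012, 1.603, 0.006, 1.071, -0.056], TCP at [0.267, 0.592, 0.304] pointing down, gripper open.
Joint ranges: [-2.53, 2.53], [-0.31, 2.02], [-1.57, 1.55], [0.28, 2.44], [-1.29, 4.43], [0.15, 1.84], [-2.92, 2.92]. Speed limits (rad/s): [2.57, 2.57, 3.14, 3.14, 3.14, 3.14, 3.14].

### API

Orientations are given as [roll, pitch, yaw] about the fixed x, y, z axes, in that order (R = Rz(yaw) Ry(pitch) Rx(roll)).
In Python, from plant import state, read_camera, camera_params, env gives the robot as it stands. The module is installed in compiled form; this text tells all that it offers.
- The arm moves only by the shell command python3 -m handwheel 'ROWS'. ROWS is JSON, a list that holds one entry, the list of rows, each a list of 7 numbers: the turn, a rotation vector about the tool's x, y, z in rad, then the shift along the tool's x, y, z in m, then the finger opening in m, from 0 to 0.0854. A call has 1 to 5 rows; each row shifts and turns the commanded pose from where the row before left it, along the tool's axes as they then stand; what a row does not reach is not made up. A row lasts 1/12 s, in which the tool goes at most 41.7 mm and 7.16 degrees, less where a joint would pass 70% of its speed; a pose out of reach is approached as far as the arm can. A call is refused whole if a number of a shift passes 0.0417 or a number of a turn 0.125, either way. A call with a gripper value outside its range is refused whole. The fingers move at their own pace and stop on an object; the grip force is fixed at half the most. Time passes only in rows, so rows that do not move let the fingers close. It gives the time, the measured TCP pose, the force, the opening and the grip force at its end, in the units of the state.
- state(): the state, without advancing time (a new reading comes with each control period).
- read_camera(name): name is "scene" or "top"; returns the picture (480x640x3 uint8, red, green, blue); there is no depth.
- camera_params(name): a dict with "intrinsics" (3x3 intrinsics, pixels), "T" (4x4, takes a point from camera to world coordinates). Camera axes: x right, y down, z forward; pixel columns grow to the right and rows downward; lengths in m; the calibration is good to about 2 mm. A picture is of the moment at which its call begins. camera_params takes no time and is no camera call.
- env.job_done(): hands the job in; it is judged then, once.
The state is a dict: "clock": time; "q": joint angles; "qvel": joint speeds; "joint_efforts": joint torques, N m; "tcp_pos": TCP position; "tool_rot": TCP orientation; "contact_force": force on the tool from outside, world axes, zero at the start; "ft_torque": the same for the moment, N m; "opening": finger opening in m; "finger_force": force on a finger pad.
Only numpy, scipy, OpenCV 4.12 (cv2) and the standard library are available. Lean on these libraries where they do the work, as an engineer would, in place of code of your own. Each camera call takes 0.05 s, during which the arm holds its last target. There are 200 camera calls.

## Working session

There is one attempt and no reset: what is moved stays moved. The work goes in short steps, Python scripts to look and compute and a shell command to move; the robot and the scene stay as the last step left them, time stands still between calls to the robot, and variables do not carry over. Pictures are saved under pics/ and viewed, at most 10 in all, crops included, and the job is handed in when it is done.

```bash
mkdir -p pics; python3 - <<'E'
from plant import *
import cv2
for n in("scene","top"):
    cv2.imwrite(f"pics/{n}0.png",read_camera(n)[:,:,::-1]); p=camera_params(n); print(p["intrinsics"],p["T"])
s=state(); print(s)
E
```

```text
[[494.84839097   0.         324.05962786]
 [  0.         494.84839097 241.16607315]
 [  0.           0.           1.        ]] [[-0.66542662  0.45124723 -0.59462875  1.1847446 ]
 [ 0.74613838  0.42558428 -0.51201126  0.52944095]
 [ 0.02202099 -0.78438126 -0.61988799  0.78262756]
 [ 0.          0.          0.          1.        ]]
[[568.80321764   0.         323.4493161 ]
 [  0.         568.80321764 241.77548211]
 [  0.           0.           1.        ]] [[-0.00732963 -0.99585395  0.09067076  0.3983509 ]
 [-0.99995243  0.00671579 -0.00707326 -0.03008823]
 [ 0.006435   -0.09071829 -0.9958558   1.71953691]
 [ 0.          0.          0.          1.        ]]
{'clock': 0.1, 'q': array([-1.18999233,  0.46831207, -0.01160866,  1.60351944,  0.00601412,
        1.07143315, -0.05628324]), 'qvel': array([-0.00148144, -0.00180982,  0.00117383,  0.00116654,  0.00194034,
       -0.00348686,  0.00184658]), 'joint_efforts': array([ 5.92574688e-04, -5.33526134e+01,  2.16972252e-02, -2.51966161e+01,
        1.15499762e-02,  4.31033302e-03,  3.19964215e-05]), 'tcp_pos': array([0.26719263, 0.59211794, 0.30302362]), 'tool_rot': array([-3.13995988e+00,  1.27212319e-04,  2.71775299e+00]), 'contact_force': array([ 0.0785388 ,  0.66012387, -0.04116317]), 'ft_torque': array([ 0.02831684, -0.01068401, -0.00092328]), 'finger_force': 0.0, 'opening': 0.08528448544118646}
```

View pics/scene0.png

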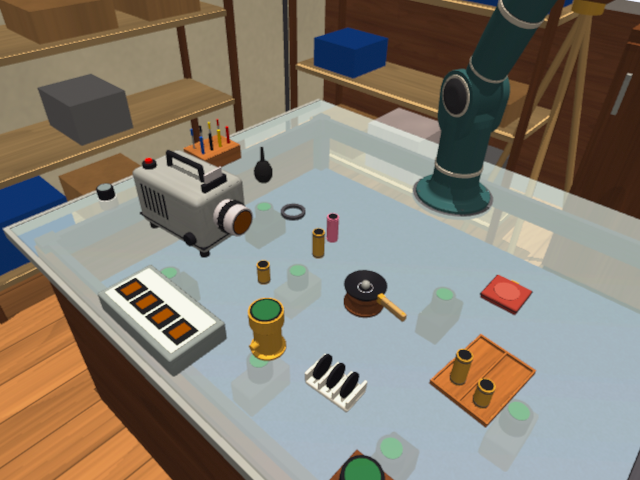

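View pics/top0.png

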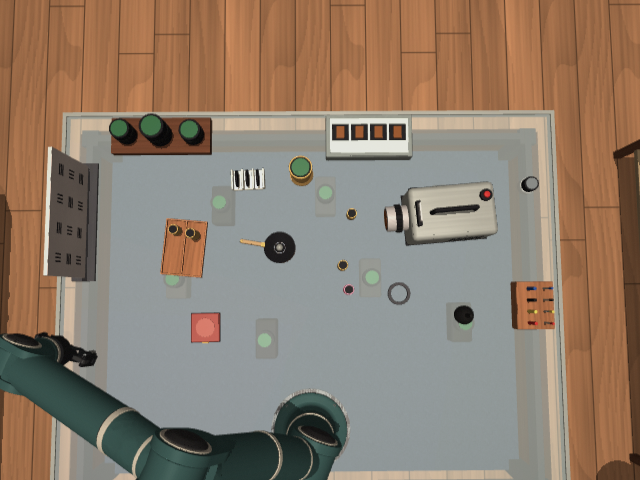

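The scene view shows the racked long tube at (462,352), the short one at (484,384), the strays at (318,232) long and (263,264) short, with the pink look-alike at (332,217). The top view has +x up and +y left. It shows the rack at (185,248), dish (279,247), strays (351,213) and (342,265), pink (348,290), and lens front at about (386,218). I'll zoom in for pixels.

```bash
python3 - <<'E'
import cv2,numpy as np
a=cv2.imread("pics/top0.png")
f=lambda x0,y0,w,h,s:cv2.resize(a[y0:y0+h,x0:x0+w],None,fx=s,fy=s,interpolation=cv2.INTER_CUBIC)
L=f(155,205,150,75,5); R=f(330,170,150,75,5)[:,:]; 
t=np.vstack([f(155,215,160,66,4.5)[:297,:720],f(330,175,160,66,4.5)[:297,:720]])
cv2.imwrite("pics/z1.png",t)
b=cv2.imread("pics/scene0.png")
g=lambda x0,y0,w,h,s:cv2.resize(b[y0:y0+h,x0:x0+w],None,fx=s,fy=s,interpolation=cv2.INTER_CUBIC)
cv2.imwrite("pics/z2.png",np.hstack([g(210,190,130,100,4),np.vstack([g(330,260,70,50,4),g(440,340,70,50,4)])]))
E
```

```text
(no output)
```

View pics/z1.png

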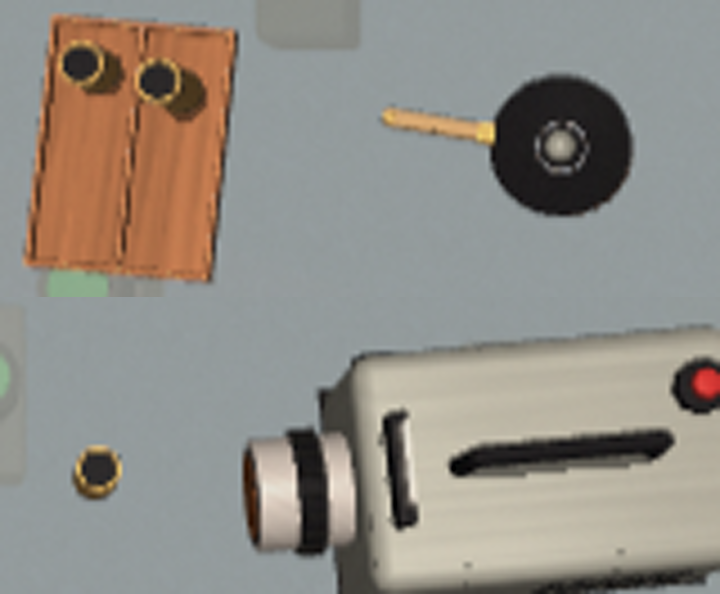

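View pics/z2.png

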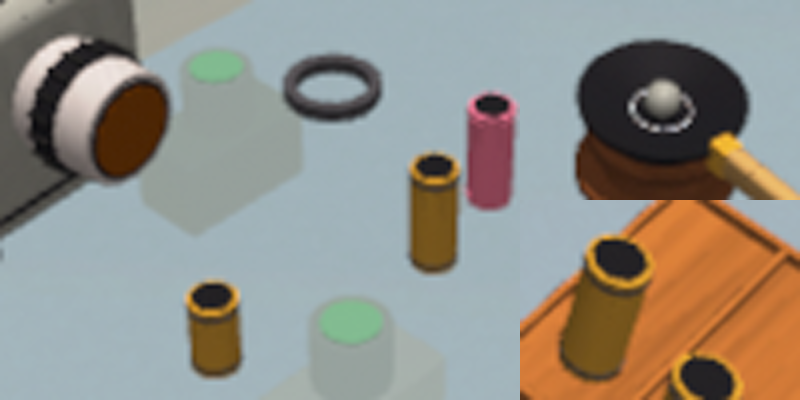

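The zoom gives the pixels I need, in full-frame terms: both stray rims, the lens disc, the dish, ball and handle, and the rack corners. I'll triangulate with both cameras and check heights.

```bash
cat > h.py <<'E'
import numpy as np
from plant import *
P={n:camera_params(n) for n in("top","scene")}
def ray(n,u,v):
    T=P[n]["T"]; d=T[:3,:3]@np.linalg.inv(P[n]["intrinsics"])@[u,v,1]; return T[:3,3],d/np.linalg.norm(d)
def atz(n,u,v,z):
    o,d=ray(n,u,v); return o+d*(z-o[2])/d[2]
def tri(a,b):
    o,d=ray("top",*a);p,e=ray("scene",*b)
    s=np.linalg.lstsq(np.c_[d,-e],p-o,rcond=None)[0]; x,y=o+s[0]*d,p+s[1]*e
    return (x+y)/2,np.linalg.norm(x-y)
def proj(n,X):
    T=P[n]["T"]; c=P[n]["intrinsics"]@(T[:3,:3].T@(np.array(X)-T[:3,3])); return c[:2]/c[2]
E
python3 - <<'E'
from h import *
np.set_printoptions(precision=4,suppress=True)
A=lambda x,y:(155+x/4.5-.4,215+y/4.5-.4)
B=lambda x,y:(330+x/4.5-.4,175+(y-297)/4.5-.4)
S=lambda x,y:(210+x/4-.4,190+y/4-.4)
for nm,a,b,z in [("short",B(98,468),S(213,297),.05),("long",(342,264.5),S(434,167),.072),("pink",(348.3,289.5),S(491,105),.08),
 ("lens",B(253,495),S(130,130),.105),("rackL",A(83,63),(440+185/4-.4,340+181/4-.4),.055),("rackR",A(158,81),(440+98/4-.4,340+60/4-.4),.077),
 ("ball",A(561,146),(330+143/4,260+98/4),.055),("ghost",(371.5,277.5),S(350,322),0)]:
    print(nm,atz("top",*a,z),atz("scene",*b,z),*tri(a,b))
for n,a,z in [("dishrim",A(562,145),.056),("hend",A(386,117),.06),("hbase",A(486,133),.06)]: print(n,atz("top",*a,z))
c=[atz("top",*A(*p),.012) for p in[(53,16),(237,31),(26,264),(210,282)]]; print("rack",np.mean(c,0),c[0]-c[1],c[0]-c[2],c[1]-c[3])
print("box",atz("top",*B(365,357),.17)-atz("top",*B(700,325),.17),atz("top",*B(455,465),.21)-atz("top",*B(668,440),.21))
E
```

```text
short [ 0.6366 -0.1253  0.05  ] [ 0.6378 -0.1211  0.05  ] [ 0.6362 -0.1247  0.047 ] 0.002193784570178371
long [ 0.4819 -0.0951  0.072 ] [ 0.4847 -0.0929  0.072 ] [ 0.482  -0.0952  0.0693] 7.499908252317646e-05
pink [ 0.4095 -0.1121  0.08  ] [ 0.4221 -0.1027  0.08  ] [ 0.4096 -0.1128  0.0686] 0.00035274014407948515
lens [ 0.6108 -0.2206  0.105 ] [ 0.6116 -0.2152  0.105 ] [ 0.61   -0.2198  0.1021] 0.003162698990701915
rackL [0.5918 0.4    0.055 ] [0.595  0.4043 0.055 ] [0.5918 0.4024 0.0502] 0.0025770101049899046
rackR [0.5772 0.3458 0.077 ] [0.5805 0.3486 0.077 ] [0.5774 0.3472 0.0731] 0.0010498885554755082
ball [0.5353 0.0879 0.055 ] [0.5372 0.093  0.055 ] [0.5347 0.0894 0.0512] 0.0031641894881722712
ghost [ 0.4456 -0.1866  0.    ] [ 0.5605 -0.0899  0.    ] [ 0.4496 -0.1995 -0.1388] 0.0005748951291203839
dishrim [0.5358 0.0871 0.056 ]
hend [0.5545 0.2013 0.06  ]
hbase [0.5437 0.1363 0.06  ]
rack [0.5396 0.3777 0.012 ] [ 0.0109  0.1235 -0.    ] [ 0.1662 -0.015  -0.    ] [ 0.1681 -0.0161  0.    ]
box [-0.0187  0.2067  0.    ] [-0.0142  0.1276  0.    ]
```

Heights match the task: rims at 47 and 69 mm, lens at 102 mm, and the rack footprint fits. The ghost boxes come out below the glass. The short row is rack +y.

I'll turn the tool to yaw π, so tool x = −X, tool y = +Y and tool z is down, then go over the long tube.

```bash
H="python3 -m handwheel"
$H '[[[0,0,-0.106,0,0,0,0.06],[0,0,-0.106,0,0,0,0.06],[0,0,-0.106,0,0,0,0.06],[0,0,-0.106,0,0,0,0.06],[0,0,0,0,0,0,0.06]]]'
$H '[[[0,0,0,-0.02,-0.02,0,0.06],[0,0,0,-0.02,-0.03,0,0.06],[0,0,0,-0.02,-0.036,0,0.06],[0,0,0,-0.02,-0.036,0,0.06],[0,0,0,-0.02,-0.036,0,0.06]]]'>/dev/null
$H '[[[0,0,0,-0.02,-0.036,0,0.06],[0,0,0,-0.02,-0.036,0,0.06],[0,0,0,-0.02,-0.036,0.01,0.06],[0,0,0,-0.02,-0.036,0.01,0.06],[0,0,0,-0.02,-0.036,0.01,0.06]]]'>/dev/null
$H '[[[0,0,0,-0.016,-0.036,0.01,0.06],[0,0,0,0,-0.036,0.01,0.06],[0,0,0,0,-0.036,0.01,0.06],[0,0,0,0,-0.036,0,0.06],[0,0,0,0,-0.036,0,0.06]]]'>/dev/null
$H '[[[0,0,0,0,-0.036,0,0.06],[0,0,0,0,-0.036,0,0.06],[0,0,0,0,-0.036,0,0.06],[0,0,0,0,-0.03,0,0.06],[0,0,0,0,0,0,0.06]]]'
```

```text
clock: 0.52
tcp_pos: [0.2673, 0.5922, 0.3033]
tool_rot: [-3.141, -0.001, -3.139]
contact_force: [-0.3, 0.2, 0.5]
opening: 0.06
finger_force: 0.0
clock: 2.18
tcp_pos: [0.4818, -0.0683, 0.2446]
tool_rot: [-3.139, 0.0, 3.129]
contact_force: [0.3, -0.6, 0.5]
opening: 0.06
finger_force: 0.0
```

```bash
H="python3 -m handwheel"
$H '[[[0,0,0,-0.001,-0.014,0.02,0.06],[0,0,0,0,-0.012,0.02,0.06],[0,0,0,0,0,0.02,0.06],[0,0,0,0,0,0.01,0.06],[0,0,0,0,0,0,0.06]]]'
$H '[[[0,0,0,0,0,0.02,0.06],[0,0,0,0,0,0.02,0.06],[0,0,0,0,0,0.02,0.06],[0,0,0,0,0,0.016,0.06],[0,0,0,0,0,0,0.06]]]'
$H '[[[0,0,0,0,0,0,0.02],[0,0,0,0,0,0,0.02],[0,0,0,0,0,0,0.02],[0,0,0,0,0,0,0.02],[0,0,0,0,0,0,0.02]]]'
```

```text
clock: 2.6
tcp_pos: [0.4821, -0.087, 0.1724]
tool_rot: [3.141, -0.005, 3.14]
contact_force: [-0.2, -0.0, 0.2]
opening: 0.0599
finger_force: 0.0
clock: 3.02
tcp_pos: [0.4825, -0.0866, 0.0968]
tool_rot: [3.141, -0.004, -3.141]
contact_force: [-0.4, -0.1, -0.2]
opening: 0.0601
finger_force: 0.0
clock: 3.43
tcp_pos: [0.4845, -0.0877, 0.1]
tool_rot: [-3.141, 0.003, 3.142]
contact_force: [-0.7, -0.2, 6.7]
opening: 0.0291
finger_force: 58.9
```

```bash
H="python3 -m handwheel"
$H '[[[0,0,0,0,0,-0.01,0.02],[0,0,0,0,0,-0.025,0.02],[0,0,0,0,0,-0.03,0.02],[0,0,0,0,0,-0.025,0.02],[0,0,0,0,0,-0.02,0.02]]]'
$H '[[[0,0,0,-0.005,0.01,-0.01,0.02],[0,0,0,-0.005,0.02,0,0.02],[0,0,0,-0.008,0.03,0,0.02],[0,0,0,0,0.035,0,0.02],[0,0,0,0,0.035,0,0.02]]]'>/dev/null
$H '[[[0,0,0,0,0.035,0,0.02],[0,0,0,0,0.035,0,0.02],[0,0,0,0,0.035,0,0.02],[0,0,0,0,0.035,0,0.02],[0,0,0,0,0.035,0,0.02]]]'>/dev/null
$H '[[[0,0,0,0,0.035,0,0.02],[0,0,0,0,0.035,0,0.02],[0,0,0,0,0.03,0,0.02],[0,0,0,0,0.02,0,0.02],[0,0,0,0,0.01,0,0.02]]]'>/dev/null
$H '[[[0,0,0,0,0,0,0.02],[0,0,0,0,0,0,0.02]]]'
```

```text
clock: 3.85
tcp_pos: [0.4837, -0.0877, 0.2113]
tool_rot: [-3.142, 0.003, 3.142]
contact_force: [0.7, 0.8, -0.5]
opening: 0.0292
finger_force: 59.2
clock: 5.27
tcp_pos: [0.5013, 0.3463, 0.2186]
tool_rot: [-3.14, -0.0, 3.141]
contact_force: [-0.4, -0.1, -1.3]
opening: 0.0286
finger_force: 59.2
```

```bash
H="python3 -m handwheel"
$H '[[[0,0,0,0,0.005,0.015,0.02],[0,0,0,0,0,0.025,0.02],[0,0,0,0,0,0.025,0.02],[0,0,0,0,0,0.015,0.02],[0,0,0,0,0,0.01,0.02]]]'>/dev/null
$H '[[[0,0,0,0,0,0.01,0.02],[0,0,0,0,0,0.007,0.02],[0,0,0,0,0,0.004,0.02],[0,0,0,0,0,0,0.02],[0,0,0,0,0,0,0.02]]]'
```

```text
clock: 6.1
tcp_pos: [0.5017, 0.3524, 0.1079]
tool_rot: [3.141, 0.001, 3.142]
contact_force: [-0.0, -0.2, -1.0]
opening: 0.029
finger_force: 59.2
```

```bash
H="python3 -m handwheel"
$H '[[[0,0,0,0,0,0.002,0.02],[0,0,0,0,0,0.001,0.02],[0,0,0,0,0,0,0.02]]]'
$H '[[[0,0,0,0,0,0,0.036],[0,0,0,0,0,0,0.046],[0,0,0,0,0,0,0.046],[0,0,0,0,0,0,0.046],[0,0,0,0,0,0,0.046]]]'
$H '[[[0,0,0,0,0,-0.01,0.05],[0,0,0,0,0,-0.025,0.06],[0,0,0,0,0,-0.035,0.06],[0,0,0,0,0,-0.035,0.06],[0,0,0,0,0,-0.03,0.06]]]'>/dev/null
$H '[[[0,0,0,-0.013,-0.02,0,0.06],[0,0,0,-0.013,-0.03,0,0.06],[0,0,0,-0.013,-0.036,0,0.06],[0,0,0,-0.013,-0.036,0,0.06],[0,0,0,-0.013,-0.036,0,0.06]]]'>/dev/null
$H '[[[0,0,0,-0.013,-0.036,0,0.06],[0,0,0,-0.013,-0.036,0,0.06],[0,0,0,-0.013,-0.036,0,0.06],[0,0,0,-0.013,-0.036,0,0.06],[0,0,0,-0.013,-0.036,0,0.06]]]'>/dev/null
$H '[[[0,0,0,-0.005,-0.036,0,0.06],[0,0,0,0,-0.036,0,0.06],[0,0,0,0,-0.036,0,0.06],[0,0,0,0,-0.03,0,0.06],[0,0,0,0,0,0,0.06]]]'
python3 - <<'E'
from plant import *
import cv2,numpy as np
a=read_camera("top")[:,:,::-1]; b=read_camera("scene")[:,:,::-1]
f=lambda a,x0,y0,w,h,s:cv2.resize(a[y0:y0+h,x0:x0+w],None,fx=s,fy=s,interpolation=cv2.INTER_CUBIC)
cv2.imwrite("pics/p3.png",np.vstack([f(a,150,180,260,120,3)[:,:780],np.hstack([f(b,225,200,130,80,3),f(b,420,320,130,80,3)])]))
E
```

```text
clock: 6.35
tcp_pos: [0.5017, 0.3527, 0.1051]
tool_rot: [3.141, 0.001, -3.141]
contact_force: [0.2, -0.3, 2.2]
opening: 0.0287
finger_force: 59.5
clock: 6.77
tcp_pos: [0.5013, 0.3524, 0.1044]
tool_rot: [-3.142, -0.0, -3.141]
contact_force: [0.6, 0.4, 0.3]
opening: 0.0458
finger_force: 0.0
clock: 8.43
tcp_pos: [0.6353, -0.1332, 0.2404]
tool_rot: [-3.136, 0.001, 3.131]
contact_force: [0.4, -1.2, -0.4]
opening: 0.0602
finger_force: 0.0
```

View pics/p3.png

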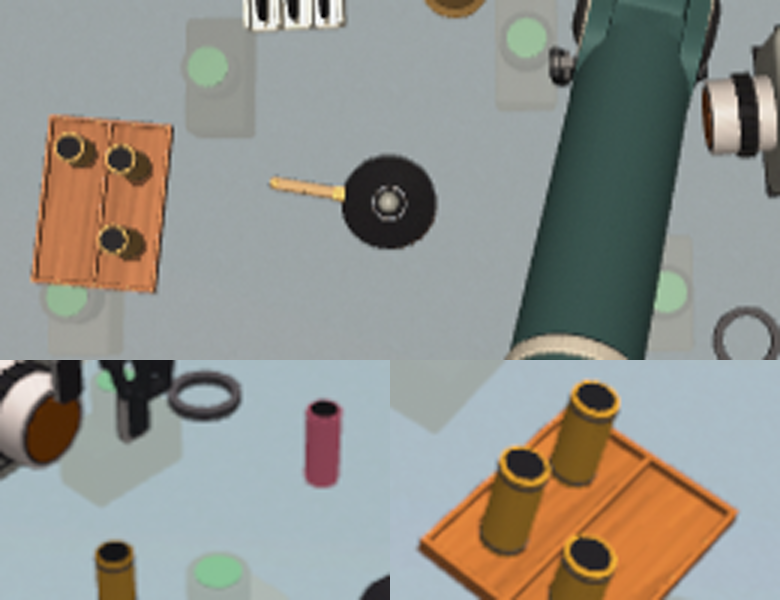

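Long tube stands upright in the long row at crop (113,239). The short stray is still in place, so I'll grasp it next.

```bash
H="python3 -m handwheel"
$H '[[[0,0,0,-0.001,0.007,0.02,0.06],[0,0,0,0,0,0.025,0.06],[0,0,0,0,0,0.025,0.06],[0,0,0,0,0,0.01,0.06],[0,0,0,0,0,0,0.06]]]'
$H '[[[0,0,0,0,0,0.02,0.06],[0,0,0,0,0,0.02,0.06],[0,0,0,0,0,0.02,0.06],[0,0,0,0,0,0.014,0.06],[0,0,0,0,0,0,0.06]]]'
$H '[[[0,0,0,0,0,0,0.02],[0,0,0,0,0,0,0.02],[0,0,0,0,0,0,0.02],[0,0,0,0,0,0,0.02],[0,0,0,0,0,0,0.02]]]'
```

```text
clock: 8.95
tcp_pos: [0.636, -0.1145, 0.1569]
tool_rot: [3.14, -0.005, -3.139]
contact_force: [-0.1, 0.2, -0.7]
opening: 0.0602
finger_force: 0.0
clock: 9.37
tcp_pos: [0.6365, -0.1157, 0.0836]
tool_rot: [3.141, -0.003, -3.141]
contact_force: [-0.7, 0.0, 0.3]
opening: 0.0598
finger_force: 0.0
clock: 9.78
tcp_pos: [0.6387, -0.1169, 0.0874]
tool_rot: [-3.141, 0.003, -3.142]
contact_force: [0.5, -0.4, 6.4]
opening: 0.0285
finger_force: 59.2
```

```bash
H="python3 -m handwheel"
$H '[[[0,0,0,0,0,-0.01,0.02],[0,0,0,0,0,-0.025,0.02],[0,0,0,0,0,-0.035,0.02],[0,0,0,0,0,-0.03,0.02],[0,0,0,0,0,-0.02,0.02]]]'
$H '[[[0,0,0,0.004,0.01,0,0.02],[0,0,0,0.006,0.02,0,0.02],[0,0,0,0.008,0.03,0,0.02],[0,0,0,0.009,0.036,0,0.02],[0,0,0,0.009,0.036,0,0.02]]]'>/dev/null
$H '[[[0,0,0,0.009,0.036,0,0.02],[0,0,0,0.009,0.036,0,0.02],[0,0,0,0.009,0.036,0,0.02],[0,0,0,0.009,0.036,0,0.02],[0,0,0,0.009,0.036,0,0.02]]]'>/dev/null
$H '[[[0,0,0,0.009,0.036,0,0.02],[0,0,0,0.009,0.036,0,0.02],[0,0,0,0.009,0.036,0,0.02],[0,0,0,0.009,0.036,0,0.02],[0,0,0,0.009,0.03,0,0.02]]]'>/dev/null
$H '[[[0,0,0,0.005,0.02,0,0.02],[0,0,0,0.003,0.014,0,0.02],[0,0,0,0,0.008,0,0.02],[0,0,0,0,0,0,0.02],[0,0,0,0,0,0,0.02]]]'
```

```text
clock: 10.2
tcp_pos: [0.6382, -0.1168, 0.2093]
tool_rot: [-3.141, 0.004, -3.142]
contact_force: [0.7, -0.4, 0.2]
opening: 0.0286
finger_force: 59.2
clock: 11.87
tcp_pos: [0.504, 0.4099, 0.2051]
tool_rot: [-3.14, 0.0, 3.14]
contact_force: [0.2, 0.1, -0.8]
opening: 0.0289
finger_force: 59.2
```

```bash
H="python3 -m handwheel"
$H '[[[0,0,0,-0.003,0.001,0.015,0.02],[0,0,0,0,0,0.025,0.02],[0,0,0,0,0,0.025,0.02],[0,0,0,0,0,0.015,0.02],[0,0,0,0,0,0.01,0.02]]]'>/dev/null
$H '[[[0,0,0,0,0,0.01,0.02],[0,0,0,0,0,0.007,0.02],[0,0,0,0,0,0.004,0.02],[0,0,0,0,0,0.002,0.02],[0,0,0,0,0,0,0.02]]]'
$H '[[[0,0,0,0,0,0,0.02]]]'
```

```text
clock: 12.7
tcp_pos: [0.5068, 0.412, 0.0926]
tool_rot: [3.142, 0.0, 3.141]
contact_force: [0.0, -0.2, -0.3]
opening: 0.0287
finger_force: 60.5
clock: 12.78
tcp_pos: [0.5066, 0.412, 0.0925]
tool_rot: [-3.142, 0.0, 3.141]
contact_force: [1.2, -0.6, -0.6]
opening: 0.0288
finger_force: 60.5
```

```bash
H="python3 -m handwheel"
$H '[[[0,0,0,0,0,0,0.036],[0,0,0,0,0,0,0.046],[0,0,0,0,0,0,0.046],[0,0,0,0,0,0,0.046],[0,0,0,0,0,0,0.046]]]'
$H '[[[0,0,0,0,0,-0.01,0.046],[0,0,0,0,0,-0.025,0.05],[0,0,0,0,0,-0.035,0.05],[0,0,0,0,0,-0.035,0.05],[0,0,0,0,0,-0.025,0.05]]]'>/dev/null
$H '[[[0,0,0,-0.009,-0.02,0,0.05],[0,0,0,-0.009,-0.035,0,0.05],[0,0,0,-0.009,-0.035,0,0.05],[0,0,0,-0.009,-0.035,0,0.05],[0,0,0,-0.008,-0.035,0,0.05]]]'>/dev/null
$H '[[[0,0,0.06,0,-0.035,0,0.05],[0,0,0.12,0,0,0,0.05],[0,0,0.12,0,0,0,0.05],[0,0,0.12,0,0,0,0.05],[0,0,0.12,0,0,0,0.05]]]'>/dev/null
$H '[[[0,0,0.12,0,0,0,0.05],[0,0,0.12,0,0,0,0.05],[0,0,0.12,0,0,0,0.05],[0,0,0.12,0,0,0,0.05],[0,0,0.12,0,0,0,0.05]]]'>/dev/null
$H '[[[0,0,0.12,0,0,0,0.05],[0,0,0.12,0,0,0,0.05],[0,0,0.12,0,0,0,0.05],[0,0,0.12,0,0,0,0.05],[0,0,0.111,0,0,0,0.05]]]'>/dev/null
$H '[[[0,0,0,0,0,0,0.05],[0,0,0,0,0,0,0.05]]]'
python3 - <<'E'
from plant import *
import cv2,numpy as np
a=read_camera("top")[:,:,::-1]; b=read_camera("scene")[:,:,::-1]
f=lambda a,x0,y0,w,h,s:cv2.resize(a[y0:y0+h,x0:x0+w],None,fx=s,fy=s,interpolation=cv2.INTER_CUBIC)
cv2.imwrite("pics/p4.png",np.vstack([f(a,150,200,200,90,4)[:290],np.hstack([f(b,325,240,100,75,4),f(b,420,320,130,100,4)[:300,:400]])]))
E
```

```text
clock: 13.2
tcp_pos: [0.5064, 0.4123, 0.0925]
tool_rot: [3.142, 0.0, -3.141]
contact_force: [0.2, -0.2, -0.3]
opening: 0.0462
finger_force: 0.0
clock: 15.45
tcp_pos: [0.5503, 0.2176, 0.2229]
tool_rot: [3.141, -0.0, 1.414]
contact_force: [0.2, 0.3, 0.1]
opening: 0.0502
finger_force: 0.0
```

View pics/p4.png

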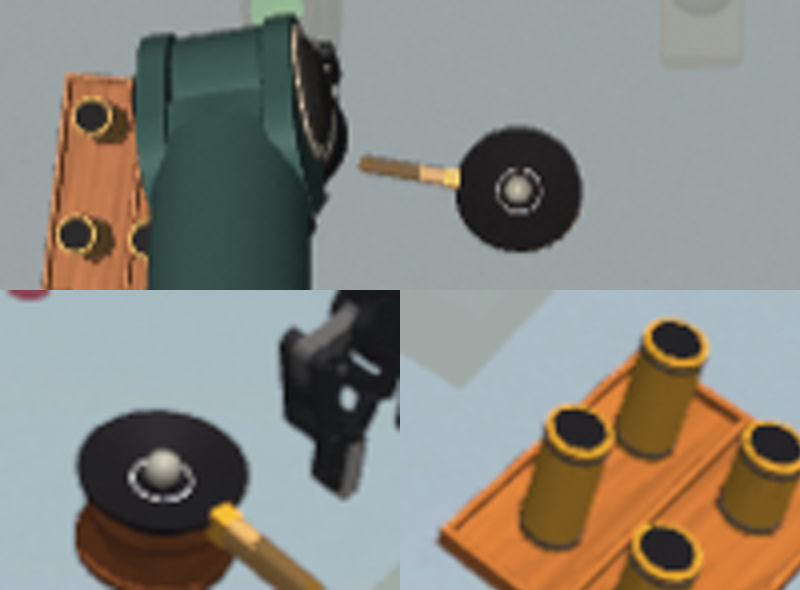

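Both strays are racked correctly. The dish and ball are untouched, with the ball centred in the ring. Next I'll descend over the handle and close gently.

```bash
H="python3 -m handwheel"
$H '[[[0,0,0,-0.015,0.003,0,0.05],[0,0,0,-0.015,0.004,0,0.05],[0,0,0,-0.011,0,0,0.05],[0,0,0,0,0,0,0.05],[0,0,0,0,0,0,0.05]]]'
$H '[[[0,0,0,0,0,0.02,0.045],[0,0,0,0,0,0.025,0.045],[0,0,0,0,0,0.025,0.045],[0,0,0,0,0,0.02,0.045],[0,0,0,0,0,0,0.045]]]'
$H '[[[0,0,0,0,0,0.012,0.04],[0,0,0,0,0,0.01,0.035],[0,0,0,0,0,0.005,0.03],[0,0,0,0,0,0,0.026],[0,0,0,0,0,0,0.026]]]'
```

```text
clock: 15.97
tcp_pos: [0.5508, 0.1746, 0.2226]
tool_rot: [-3.141, -0.0, 1.409]
contact_force: [-0.2, 0.2, -0.2]
opening: 0.0504
finger_force: 0.0
clock: 16.38
tcp_pos: [0.5482, 0.1762, 0.1286]
tool_rot: [-3.135, 0.003, 1.413]
contact_force: [-0.3, 0.4, -0.1]
opening: 0.0452
finger_force: 0.0
clock: 16.8
tcp_pos: [0.551, 0.1758, 0.1057]
tool_rot: [3.141, -0.0, 1.411]
contact_force: [-0.2, -0.3, -0.3]
opening: 0.0266
finger_force: 0.0
```

```bash
H="python3 -m handwheel"
$H '[[[0,0,0,0,0,0,0.022],[0,0,0,0,0,0,0.019],[0,0,0,0,0,0,0.017],[0,0,0,0,0,0,0.015],[0,0,0,0,0,0,0.014]]]'
$H '[[[0,0,0,0,0,0,0.013],[0,0,0,0,0,0,0.012],[0,0,0,0,0,0,0.011],[0,0,0,0,0,0,0.01],[0,0,0,0,0,0,0.008]]]'
$H '[[[0,0,0,0,0,0,0.004],[0,0,0,0,0,0,0.004],[0,0,0,0,0,0,0.004]]]'
python3 - <<'E'
from plant import *
import cv2,numpy as np
a=read_camera("top")[:,:,::-1]; b=read_camera("scene")[:,:,::-1]
f=lambda a,x0,y0,w,h,s:cv2.resize(a[y0:y0+h,x0:x0+w],None,fx=s,fy=s,interpolation=cv2.INTER_CUBIC)
cv2.imwrite("pics/p5.png",np.hstack([f(a,250,210,60,70,5),f(b,325,250,90,70,5)]))
E
```

```text
clock: 17.22
tcp_pos: [0.5509, 0.1759, 0.1057]
tool_rot: [3.141, -0.0, 1.411]
contact_force: [-0.3, 0.2, 0.5]
opening: 0.0142
finger_force: 0.0
clock: 17.63
tcp_pos: [0.5507, 0.1758, 0.1055]
tool_rot: [-3.141, -0.0, 1.411]
contact_force: [-2.2, 0.7, 2.8]
opening: 0.0109
finger_force: 59.6
clock: 17.88
tcp_pos: [0.5507, 0.1758, 0.1054]
tool_rot: [-3.141, -0.0, 1.411]
contact_force: [-0.9, 0.3, 2.4]
opening: 0.0112
finger_force: 59.8
```

View pics/p5.png

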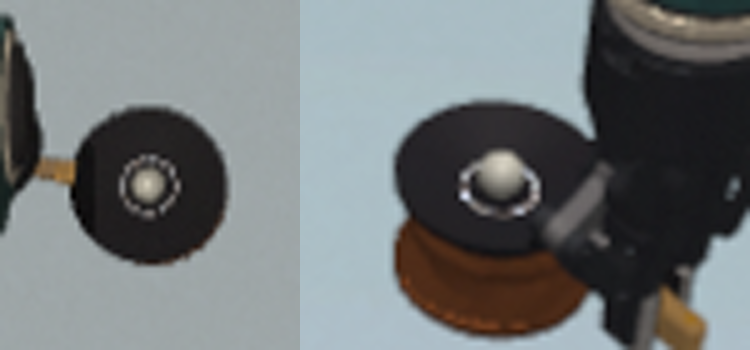

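Handle gripped, with the dish seated and the ball centred in its ring. Lifting gently.

```bash
H="python3 -m handwheel"
$H '[[[0,0,0,0,0,-0.001,0.004],[0,0,0,0,0,-0.002,0.004],[0,0,0,0,0,-0.003,0.004],[0,0,0,0,0,-0.004,0.004],[0,0,0,0,0,-0.005,0.004]]]'
$H '[[[0,0,0,0,0,-0.005,0.004],[0,0,0,0,0,-0.006,0.004],[0,0,0,0,0,-0.006,0.004],[0,0,0,0,0,-0.006,0.004],[0,0,0,0,0,-0.006,0.004]]]'
$H '[[[0,0,0,0,0,-0.005,0.004],[0,0,0,0,0,-0.004,0.004],[0,0,0,0,0,-0.003,0.004],[0,0,0,0,0,-0.002,0.004],[0,0,0,0,0,-0.001,0.004]]]'
$H '[[[0,0,0,0,0,0,0.004],[0,0,0,0,0,0,0.004]]]'
python3 - <<'E'
from plant import *
import cv2,numpy as np
print(state()["ft_torque"])
a=read_camera("top")[:,:,::-1]; b=read_camera("scene")[:,:,::-1]
f=lambda a,x0,y0,w,h,s:cv2.resize(a[y0:y0+h,x0:x0+w],None,fx=s,fy=s,interpolation=cv2.INTER_CUBIC)
cv2.imwrite("pics/p6.png",np.hstack([f(a,250,210,60,70,5),f(b,325,220,90,70,5)]))
E
```

```text
clock: 18.4
tcp_pos: [0.5507, 0.1756, 0.1206]
tool_rot: [-3.141, 0.0, 1.411]
contact_force: [-0.5, 0.7, -1.6]
opening: 0.011
finger_force: 59.2
clock: 18.82
tcp_pos: [0.5508, 0.1758, 0.1502]
tool_rot: [3.141, -0.0, 1.411]
contact_force: [0.9, -0.5, -1.2]
opening: 0.0107
finger_force: 59.2
clock: 19.23
tcp_pos: [0.5508, 0.1758, 0.1647]
tool_rot: [3.141, -0.0, 1.411]
contact_force: [-0.3, -0.5, -1.1]
opening: 0.0108
finger_force: 59.2
clock: 19.4
tcp_pos: [0.5506, 0.1757, 0.1642]
tool_rot: [-3.141, 0.0, 1.411]
contact_force: [-0.2, -0.5, -1.8]
opening: 0.0109
finger_force: 59.2
[ 0.13362729 -0.03818082 -0.00176928]
```

View pics/p6.png

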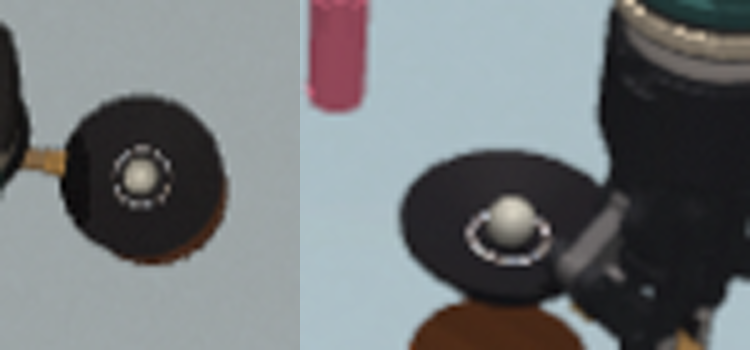

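Dish is up and level, with the ball at the ring's centre (crop (140,176)). Rotating smoothly by 105°.

```bash
H="python3 -m handwheel"
$H '[[[0,0,-0.01,0,0,0,0.004],[0,0,-0.02,0,0,0,0.004],[0,0,-0.03,0,0,0,0.004],[0,0,-0.04,0,0,0,0.004],[0,0,-0.05,0,0,0,0.004]]]'>/dev/null
$H '[[[0,0,-0.05,0,0,0,0.004],[0,0,-0.05,0,0,0,0.004],[0,0,-0.05,0,0,0,0.004],[0,0,-0.05,0,0,0,0.004],[0,0,-0.05,0,0,0,0.004]]]'
$H '[[[0,0,-0.05,0,0,0,0.004],[0,0,-0.05,0,0,0,0.004],[0,0,-0.05,0,0,0,0.004],[0,0,-0.05,0,0,0,0.004],[0,0,-0.05,0,0,0,0.004]]]'>/dev/null
$H '[[[0,0,-0.05,0,0,0,0.004],[0,0,-0.05,0,0,0,0.004],[0,0,-0.05,0,0,0,0.004],[0,0,-0.05,0,0,0,0.004],[0,0,-0.05,0,0,0,0.004]]]'
$H '[[[0,0,-0.05,0,0,0,0.004],[0,0,-0.05,0,0,0,0.004],[0,0,-0.05,0,0,0,0.004],[0,0,-0.05,0,0,0,0.004],[0,0,-0.05,0,0,0,0.004]]]'>/dev/null
$H '[[[0,0,-0.05,0,0,0,0.004],[0,0,-0.05,0,0,0,0.004],[0,0,-0.05,0,0,0,0.004],[0,0,-0.05,0,0,0,0.004],[0,0,-0.05,0,0,0,0.004]]]'>/dev/null
$H '[[[0,0,-0.05,0,0,0,0.004],[0,0,-0.05,0,0,0,0.004],[0,0,-0.05,0,0,0,0.004],[0,0,-0.05,0,0,0,0.004],[0,0,-0.05,0,0,0,0.004]]]'>/dev/null
$H '[[[0,0,-0.05,0,0,0,0.004],[0,0,-0.04,0,0,0,0.004],[0,0,-0.03,0,0,0,0.004],[0,0,-0.03,0,0,0,0.004],[0,0,-0.02,0,0,0,0.004]]]'>/dev/null
$H '[[[0,0,-0.01,0,0,0,0.004],[0,0,0,0,0,0,0.004],[0,0,0,0,0,0,0.004],[0,0,0,0,0,0,0.004],[0,0,0,0,0,0,0.004]]]'
python3 - <<'E'
from h import *
from scipy.spatial.transform import Rotation as R
s=state(); y=s["tool_rot"][2]; L=np.array([.611,-.2175,.105]); bh=np.radians(95.7)
ball=L+.1*np.array([np.cos(bh),np.sin(bh),0]); hd=bh+np.pi/2
g=ball+.088*np.array([np.cos(hd),np.sin(hd),0])+[0,0,.050-.1]; g[2]=.1054+.105-.055
d=g-s["tcp_pos"]; print(np.degrees(y)%360,np.degrees(hd),g,R.from_euler("xyz",s["tool_rot"]).inv().apply(d))
E
```

```text
clock: 20.33
tcp_pos: [0.5507, 0.1757, 0.1644]
tool_rot: [-3.142, -0.0, 1.815]
contact_force: [0.0, 0.8, -1.7]
opening: 0.0109
finger_force: 59.2
clock: 21.17
tcp_pos: [0.5507, 0.1756, 0.1644]
tool_rot: [-3.141, 0.0, 2.315]
contact_force: [-0.6, 0.5, -1.5]
opening: 0.0108
finger_force: 59.2
clock: 23.25
tcp_pos: [0.5507, 0.1757, 0.1644]
tool_rot: [-3.142, -0.0, -3.043]
contact_force: [-0.5, 0.4, -0.9]
opening: 0.011
finger_force: 59.2
185.67693234734787 185.7 [ 0.51350313 -0.12673458  0.1554    ] [ 0.06697137 -0.29730804  0.00900222]
```

```bash
H="python3 -m handwheel"
$H '[[[0,0,0,0.0005,-0.002,0,0.004],[0,0,0,0.001,-0.004,0,0.004],[0,0,0,0.0015,-0.006,0,0.004],[0,0,0,0.002,-0.008,0,0.004],[0,0,0,0.0024,-0.01,0,0.004]]]'>/dev/null
$H '[[[0,0,0,0.0024,-0.01,0,0.004],[0,0,0,0.0024,-0.01,0,0.004],[0,0,0,0.0024,-0.01,0,0.004],[0,0,0,0.0024,-0.01,0,0.004],[0,0,0,0.0024,-0.01,0,0.004]]]'
$H '[[[0,0,0,0.0024,-0.01,0,0.004],[0,0,0,0.0024,-0.01,0,0.004],[0,0,0,0.0024,-0.01,0,0.004],[0,0,0,0.0024,-0.01,0,0.004],[0,0,0,0.0024,-0.01,0,0.004]]]'>/dev/null
$H '[[[0,0,0,0.0024,-0.01,0.0005,0.004],[0,0,0,0.0024,-0.01,0.0005,0.004],[0,0,0,0.0024,-0.01,0.0005,0.004],[0,0,0,0.0024,-0.01,0.0005,0.004],[0,0,0,0.0024,-0.01,0.0005,0.004]]]'
$H '[[[0,0,0,0.0024,-0.01,0.0005,0.004],[0,0,0,0.0024,-0.01,0.0005,0.004],[0,0,0,0.0024,-0.01,0.0005,0.004],[0,0,0,0.0024,-0.01,0.0005,0.004],[0,0,0,0.0024,-0.01,0.0005,0.004]]]'>/dev/null
$H '[[[0,0,0,0.0024,-0.01,0.0005,0.004],[0,0,0,0.002,-0.008,0.0005,0.004],[0,0,0,0.0015,-0.006,0.0005,0.004],[0,0,0,0.001,-0.004,0.0005,0.004],[0,0,0,0.0005,-0.002,0.0005,0.004]]]'>/dev/null
$H '[[[0,0,0,0,0,0,0.004],[0,0,0,0,0,0,0.004],[0,0,0,0,0,0,0.004],[0,0,0,0,0,0,0.004],[0,0,0,0,0,0,0.004]]]'
python3 - <<'E'
from plant import *
import cv2,numpy as np
a=read_camera("top")[:,:,::-1]; b=read_camera("scene")[:,:,::-1]
cv2.imwrite("pics/t7.png",a);cv2.imwrite("pics/s7.png",b)
f=lambda a,x0,y0,w,h,s:cv2.resize(a[y0:y0+h,x0:x0+w],None,fx=s,fy=s,interpolation=cv2.INTER_CUBIC)
cv2.imwrite("pics/p7.png",np.vstack([f(a,320,190,160,58,5),f(b,200,190,160,60,5)]))
E
```

```text
clock: 24.08
tcp_pos: [0.5392, 0.0929, 0.1645]
tool_rot: [-3.142, 0.0, -3.043]
contact_force: [-0.3, 0.1, -1.8]
opening: 0.0109
finger_force: 59.2
clock: 24.92
tcp_pos: [0.5252, -0.0087, 0.1618]
tool_rot: [3.142, 0.0, -3.042]
contact_force: [0.4, -0.5, -1.2]
opening: 0.0106
finger_force: 59.2
clock: 26.17
tcp_pos: [0.5141, -0.0888, 0.1569]
tool_rot: [3.141, 0.0, -3.042]
contact_force: [-0.2, 0.8, -1.2]
opening: 0.0107
finger_force: 59.2
```

View pics/p7.png

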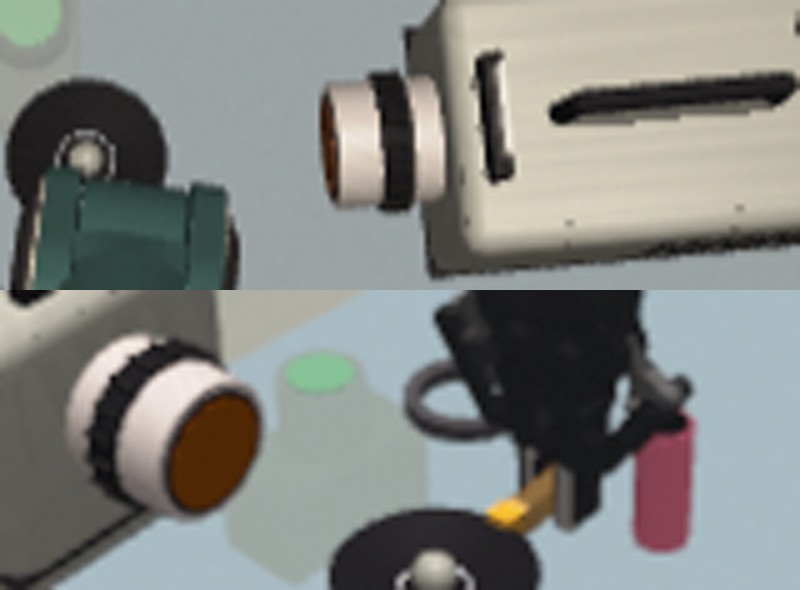

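Top crop: ball at (87,157), centred in its ring, lens front centre near (331,145). Scene crop: ball (435,572), lens disc (214,452). Next I'll measure the ball relative to the lens with the same cameras and refine the beam heading.

```bash
python3 - <<'E'
from h import *
import cv2
np.set_printoptions(precision=4,suppress=True)
bt,bs=(337,221),(286.6,246); lt,ls=(385.8,218.6),(242.4,222)
b,e=tri(bt,bs); l,e2=tri(lt,ls); print("ball",b,e,"lens",l,e2)
print(atz("top",*bt,.1065),atz("scene",*bs,.1065),atz("top",*lt,.105),atz("scene",*ls,.105))
a=cv2.imread("pics/t7.png"); g=cv2.cvtColor(a,cv2.COLOR_BGR2GRAY)
# mid-handle, box edges: line segments
for s in cv2.createLineSegmentDetector().detect(g[170:260,380:505])[0][:,0]:
    s=s+[380,170,380,170]
    if abs(s[2]-s[0])>14:
        p,q=atz("top",*s[:2],.17),atz("top",*s[2:],.17); d=p-q; d*=np.sign(d[1]); print(s.round(1),"heading",np.degrees(np.arctan2(d[1],d[0])).round(1))
E
```

```text
ball [ 0.6039 -0.0797  0.1047] 0.002737048989015853 lens [ 0.6098 -0.2195  0.1024] 0.0037724324180520266
[ 0.6046 -0.0807  0.1065] [ 0.6046 -0.077   0.1065] [ 0.6108 -0.2206  0.105 ] [ 0.6109 -0.215   0.105 ]
[475.6 210.5 431.8 214.2] heading 94.5
[428.1 208.8 477.  203.5] heading 95.9
[485.5 238.1 406.7 245.3] heading 94.8
[415.4 239.2 494.4 232.2] heading 94.6
[409.3 186.6 486.9 180. ] heading 94.5
[488.2 183.6 413.2 189.8] heading 94.4
```

```bash
H="python3 -m handwheel"
$H '[[[0,0,0.003,0,0,0,0.004],[0,0,0.006,0,0,0,0.004],[0,0,0.005,0,0,0,0.004],[0,0,0.003,0,0,0,0.004],[0,0,0,0,-0.001,0,0.004]]]'>/dev/null
$H '[[[0,0,0,0.0005,-0.003,0,0.004],[0,0,0,0.0008,-0.004,0.0004,0.004],[0,0,0,0.0008,-0.005,0.0004,0.004],[0,0,0,0.0008,-0.006,0.0004,0.004],[0,0,0,0.0008,-0.006,0.0004,0.004]]]'>/dev/null
$H '[[[0,0,0,0.0008,-0.005,0.0002,0.004],[0,0,0,0.0006,-0.004,0,0.004],[0,0,0,0,-0.0027,0,0.004],[0,0,0,0,-0.001,0,0.004],[0,0,0,0,0,0,0.004]]]'>/dev/null
$H '[[[0,0,0,0,0,0,0.004],[0,0,0,0,0,0,0.004],[0,0,0,0,0,0,0.004],[0,0,0,0,0,0,0.004],[0,0,0,0,0,0,0.004]]]'
python3 - <<'E'
from plant import *
import cv2,numpy as np
a=read_camera("top")[:,:,::-1]; b=read_camera("scene")[:,:,::-1]
f=lambda a,x0,y0,w,h,s:cv2.resize(a[y0:y0+h,x0:x0+w],None,fx=s,fy=s,interpolation=cv2.INTER_CUBIC)
cv2.imwrite("pics/p8.png",np.vstack([f(a,320,190,160,58,5),f(b,200,190,160,60,5)]))
E
```

```text
clock: 27.93
tcp_pos: [0.512, -0.127, 0.1551]
tool_rot: [3.142, 0.0, -3.059]
contact_force: [-0.0, 0.4, -1.1]
opening: 0.011
finger_force: 59.2
```

View pics/p8.png

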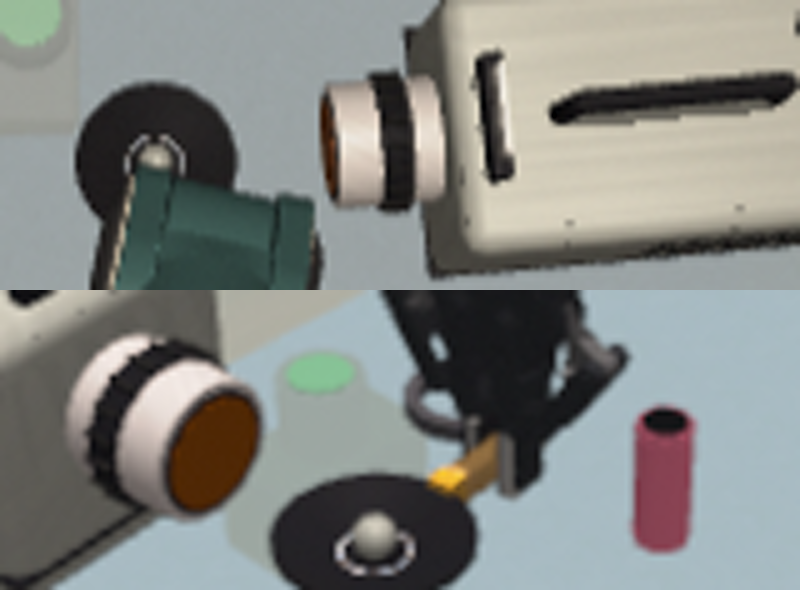

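Ball is inside the ring at top crop (156,160) and scene crop (376,534), with the dish level. It moved 39 mm as planned, so it's 100 mm in front of the lens. Handing in.

```bash
python3 - <<'E'
from h import *
b,e=tri((350.8,221.4),(274.8,238.4)); print(b,e,b-np.array([.6098,-.2195,.1024]))
print(env.job_done())
E
```

```text
[ 0.60229061 -0.11897834  0.10381356] 0.003534916124682802 [-0.00750939  0.10052166  0.00141356]
the job is handed in; nothing more can be done
None
```

Job handed in: both stray tubes stand in their own rows, and the dish is held level with the ball in its ring about 100 mm (measured 100.5 mm) in front of the lens and the handle square to the beam on the robot's side; I don't have the verdict.

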